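Refill the nut feeder tube through its funnel

TASK

Pick up the scoop by its handle and tip its five nuts through the funnel, so that all of them end up in the clear tube below, without banging the scoop against the filling station. Then swing the shutter lever fully shut over the tube. At the end the empty scoop stands upright on the bench again and the other things have been left alone.

Things in the scene. Friction and masses are not known exactly. Their poses are not given: they have to be found in the camera images.
- station: filling station fixed to the bench, upright: aluminium funnel (mouth 142 mm inside, 148 outside, cone walls at 47 degrees, neck 41 mm inside) straight above a clear closed-bottom tube (41 mm inside, 47 outside, 100 mm tall) on a grey base plate. Origin: on the tube's axis at bench level; x points from the tube to the shutter's pivot, z up. A thin column to the funnel stands at -x
- funnel_mouth (a point): centre of the funnel's open mouth, level with its rim, 176 mm above the bench, on the tube's axis; axes as the station's
- tube_floor (a point): centre of the inner floor of the clear tube, 13 mm above the bench; the tube ends 97 mm above this point and the shutter plate lies just over it, so a nut is in the tube when it is below the shutter. Axes as the station's
- shutter_pivot (a point): the upright pivot axis of the shutter lever, 47 mm from the tube's axis, 112 mm above the bench. The flat steel lever turns level in the slot between funnel neck and tube: its round plate closes the tube on one side of the pivot, its arm sticks out on the other. Axes as the station's
- shutter_post (a point): point on the black upright finger post (12 mm diameter, 167 mm high above the bench, 50 mm above the flat arm) near the end of the shutter's arm, 90 mm from the pivot; the point is 154 mm above the bench, 13 mm below the post's top: a good height to pinch or push. Axes turn with the lever: x points from the pivot to the post
- shutter (a joint): angle of the shutter lever in rad: 0 = shut, at its stop, plate under the funnel's neck; up to 1.15 = open, turned counter-clockwise seen from above. Starts open (1.0 to 1.15), stays where it is left, needs about 5 N at the post; the stop is rigid: push until it is felt
- scoop: loose aluminium scoop holding the five nuts (200 to 340 g empty): 78 mm wide, 141 mm long, side walls 45 mm high (30 near the front), no front wall. Origin: on its underside, amidships; open front at its own -x; z up. Floor level, 4 mm up, rising 12 degrees over the front 45 mm; nuts slide out when it is tipped nose down by 25 to 35 degrees, stragglers up to 50
- scoop_grip (a point): grip point in the scoop's black handle bar, 14 mm wide (y), 18 mm high, 100 mm long, which runs along the scoop's x above the tray, joined to the back wall, free at the front. The point is the middle of its section, 90 mm above the scoop's underside and 10 mm from its origin towards the back (+x). Axes as the scoop's
- scoop_lip (a point): middle of the front edge of the scoop's floor, where the nuts slide out: 70 mm from the scoop's origin towards the front (-x), 13.5 mm above its underside. Axes as the scoop's
- nut0: loose black-finished steel hex nut, 18 mm across flats, 21 mm across corners, 10 mm thick, 14 to 22 g, at first flat in the scoop; origin at its middle, z along its hole
- nut1: loose black-finished steel hex nut, 18 mm across flats, 21 mm across corners, 10 mm thick, 14 to 22 g, at first flat in the scoop; origin at its middle, z along its hole
- nut2: loose black-finished steel hex nut, 18 mm across flats, 21 mm across corners, 10 mm thick, 14 to 22 g, at first flat in the scoop; origin at its middle, z along its hole
- nut3: loose black-finished steel hex nut, 18 mm across flats, 21 mm across corners, 10 mm thick, 14 to 22 g, at first flat in the scoop; origin at its middle, z along its hole
- nut4: loose black-finished steel hex nut, 18 mm across flats, 21 mm across corners, 10 mm thick, 14 to 22 g, at first flat in the scoop; origin at its middle, z along its hole
- wrench: bystander: steel wrench lying on the bench, to be left alone
- screwdriver: bystander: screwdriver lying on the bench, to be left alone
- tape: bystander: black tape roll, 72 mm diameter, 22 mm high, lying on the bench, to be left alone
- cup: bystander: empty open metal cup, 60 mm diameter, 95 mm high, to be left alone
- can: bystander: closed grey can, 56 mm diameter, 110 mm high, to be left alone
- jar: bystander: closed clear jar with a white cap, 52 mm diameter, 100 mm high, no funnel, to be left alone
- tray: bystander: empty open blue tray, 130 x 100 x 50 mm, to be left alone
Not all that is in view belongs to the job. What is shaped like the scoop but pink or yellow is not meant.

How it is judged:
By the outcome, as a careful person would: the job done as asked, in the order asked, and still so for the second after the job is handed in, with the robot touching nothing.
It also fails if it takes over 72 s, if anything falls off the work surface, if the arm or the gripper's body presses on something with over 40 N, if the wrist force passes 120 N, or if a joint passes its speed limit or range.

ROBOT

A 7-joint arm with a two-finger parallel gripper is mounted at the origin on the work surface. World frame = base frame: x ahead of the robot, y to its left, z up, the work surface at z = 0. Lengths are in m, angles in rad, forces in N, time in s.
With the tool pointing down it reaches from about 0.4 to 0.85 m from the base axis. Payload 4.5 kg.
Tool frame: the origin (TCP) lies between the finger pads; the fingertips stand 22 mm ahead of it and the grasp point (between the pads) lies 3 mm ahead of it (tip_extent is the distance from the TCP to the fingertips, in m); z points along the fingers, x is the direction in which the jaws open and shut, and the axes are right-handed (so a half turn about z gives the same grasp; the last joint's range is limited). The gripper opens to 85 mm and grips with 20 to 120 N. Pads are 22 mm wide; open, the fingers measure 114 mm over their backs; the gripper's body (76 mm by 85 mm) begins 54 mm behind the grasp point. The pads swing forward as they close: fully open they stand 13 mm farther back than shut.
Start: joints at [-1.286, 0.689, -0.195, 1.565, 0.157, 0.902, -0.215], TCP at [0.155, 0.605, 0.253] pointing down, gripper open.
Joint ranges: [-3.01, 3.01], [-0.46, 2.08], [-1.47, 1.51], [0.13, 2.56], [-1, 4.14], [0.04, 2.09], [-2.66, 2.66]. Speed limits (rad/s): [2.57, 2.57, 3.14, 3.14, 3.14, 3.14, 3.14].

INTERFACE

Orientations are given as a rotation vector (axis times angle).
In Python, from rig import get_obs, capture, camera_params, job_done, cut_out, mark_of, tip_extent gives the robot as it stands.
- The arm moves only by the tool drive_tool, never from a script. Its arguments are lists of equal length, an entry for each row: "delta_pos": the shift along the world's x, y, z normalised to -1 to 1, where 1 is 60 mm, a list of three; "angular": the turn, a rotation vector about the world's x, y, z normalised to -1 to 1, where 1 is 6 degrees, a list of three; "fingers": the closure, from -1 (fully open) to 1 (shut). A call has 1 to 8 rows; each row shifts and turns the commanded pose from where the row before left it; what a row does not reach is not made up. A row lasts 1/8 s, in which the tool goes at most 62.5 mm and 10.7 degrees, less where a joint would pass 70% of its speed; a pose out of reach is approached as far as the arm can. A call with a number of a shift or a turn outside -1 to 1 is refused whole. A call with a gripper value outside its range is refused whole. The fingers move at their own pace and stop on an object; the grip force is fixed at half the most. Time passes only in rows, so rows that do not move let the fingers close. It gives the time, the measured TCP pose, the force and the opening at its end, in the units of the state.
- get_obs(): the state, without advancing time (a new reading comes with each control period).
- capture(name): name is "scene" or "top"; returns the picture (400x640x3 uint8, red, green, blue); there is no depth.
- camera_params(name): a dict with "fx", "fy", "cx", "cy" (pixels), "k1" (the pictures are not rectified: a ray, as slopes to the right and down, at radius r is drawn at 1 + k1 r^2 times it, then the intrinsics apply), "origin" and "attitude" of the camera in the world. Camera axes: x right, y down, z forward; pixel columns grow to the right and rows downward; lengths in m; the calibration is good to about 2 mm. A picture is of the moment at which its call begins. camera_params takes no time and is no camera call.
- job_done(): hands the job in, once; it reports no verdict.
Trained networks look in the newest picture that a camera, given by its name, has taken for a name from the list of things; names that differ only in an ending like _2 or _b are one class to them, and where a whole thing is asked for, a point or a joint stands for the part that bears it (a point fixed in the world has none). Each returns a list of dicts, best first, with "conf" (0 to 1); they miss things now and then, are a little off and sometimes report something else, mostly with a low value. They report only what shows in the picture. A call takes as long as a camera call. They do not tell look-alikes from the thing itself.
- cut_out(label, camera): "mask" (400x640 bool, what is visible of it) and "extent" ([left, top, width, height] in pixels, round what is visible of it).
- mark_of(label, camera): "at" ([column, row] in pixels: a listed point, or the origin of a listed thing).
The state is a dict: "t": time; "q": joint angles; "joint_velocities": joint speeds; "joint_efforts": joint torques, N m; "position": TCP position; "tcp_rot": TCP orientation; "contact_force": force on the tool from outside, world axes, zero at the start; "moment": the same for the moment, N m; "gripper_width": finger opening in m.
Only numpy, scipy, OpenCV 4.12 (cv2) and the standard library are available. Lean on these libraries where they do the work, as an engineer would, in place of code of your own. Each camera call takes 0.05 s, during which the arm holds its last target. There are 200 camera calls.

## Working session

There is one attempt and no reset: what is moved stays moved. The work goes in short steps, Python scripts to look and compute and a tool call to move; the robot and the scene stay as the last step left them, time stands still between calls to the robot, and variables do not carry over. Pictures are saved under pics/ and viewed, about 8 in all and at most 12, crops included, and the job is handed in when it is done.

Besides the shell and the picture viewer there is one more tool, called after "Call:" as name(argument=value, ...), one argument or row to a line, values as JSON. drive_tool: Moves the arm, as the interface text tells. Scaled input: -1 to 1 covers 60 mm each way for a shift and 6 degrees each way for a turn. Its arguments: {"type":"object","properties":{"delta_pos":{"type":"array"},"angular":{"type":"array"},"fingers":{"type":"array"}},"required":["delta_pos","angular","fingers"]}

```bash
mkdir -p pics; ls
python3 - <<'E'
from rig import *
import cv2
o=get_obs();print({k:(o[k]) for k in('t','position','tcp_rot','gripper_width','contact_force')},tip_extent)
for c in('scene','top'):
    im=capture(c);cv2.imwrite(f'pics/{c}0.png',im[:,:,::-1]);p=camera_params(c);print(c,p)
    for l in('scoop','scoop_grip','scoop_lip','station','funnel_mouth','tube_floor','shutter_pivot','shutter_post'):
        print(l,[(round(d['conf'],2),[round(float(x)) for x in d['at']]) for d in mark_of(l,c)][:4])
E
```

```text
pics
{'t': 0.0, 'position': array([0.1550107 , 0.60484102, 0.25247452]), 'tcp_rot': array([ 2.48078891e+00,  1.92549480e+00, -2.19131472e-03]), 'gripper_width': 0.08558383649558113, 'contact_force': array([0.18341027, 0.07937632, 0.0805582 ])} 0.022
scene {'fx': 516.2149008382617, 'fy': 516.2149008382617, 'cx': 314.6972946076952, 'cy': 193.49950769289342, 'k1': 0.04694675543507357, 'origin': array([ 1.09145523, -0.784299  ,  1.15937675]), 'attitude': array([-2.25701609, -0.78584704,  0.29528077])}
scoop [(0.91, [318, 156]), (0.66, [266, 271]), (0.61, [344, 198]), (0.59, [415, 204])]
scoop_grip [(0.85, [424, 188]), (0.65, [318, 132]), (0.55, [344, 176])]
scoop_lip [(0.76, [322, 193]), (0.76, [312, 170]), (0.62, [414, 191])]
station [(0.94, [265, 269]), (0.68, [309, 224])]
funnel_mouth [(0.93, [259, 227])]
tube_floor [(0.61, [264, 261])]
shutter_pivot [(0.71, [280, 251]), (0.3, [191, 272])]
shutter_post [(0.56, [306, 225])]
top {'fx': 434.65062380309325, 'fy': 434.65062380309325, 'cx': 319.5412301964882, 'cy': 199.92067942990937, 'k1': -0.017127782454436632, 'origin': array([0.34667391, 0.00745597, 1.43059423]), 'attitude': array([-2.13021576,  2.17491611, -0.12970421])}
scoop [(0.72, [248, 155]), (0.65, [246, 265]), (0.59, [276, 211])]
scoop_grip [(0.96, [243, 146]), (0.85, [273, 210]), (0.79, [238, 270]), (0.16, [427, 252])]
scoop_lip [(0.83, [225, 162]), (0.82, [287, 224]), (0.61, [266, 252])]
station [(0.9, [382, 211])]
funnel_mouth [(0.92, [394, 206]), (0.43, [317, 173]), (0.33, [381, 213])]
tube_floor [(0.64, [384, 215]), (0.53, [288, 226])]
shutter_pivot [(0.61, [384, 195])]
shutter_post [(0.68, [352, 181])]
```

View pics/scene0.png

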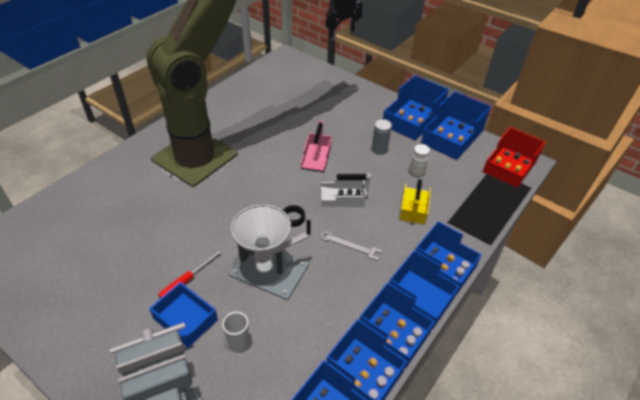

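View pics/top0.png

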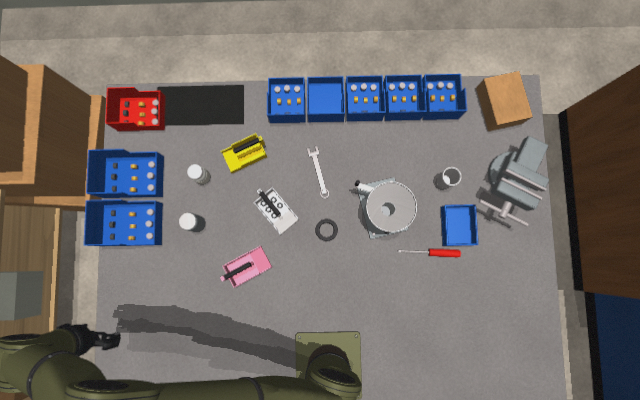

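The scene picture shows the grey scoop with nuts at (344,190) and the station at (265,245). The top picture shows the scoop at (276,211), handle (258,190)–(285,217), with the funnel at (390,207) and the post near (358,185). The pink and yellow ones are decoys.

```bash
cat > h.py <<'E'
import numpy as np, cv2
from scipy.spatial.transform import Rotation as R
from scipy.optimize import least_squares
from rig import *
P={c:camera_params(c) for c in('scene','top')}
def proj(c,X):
    p=P[c];v=R.from_rotvec(p['attitude']).inv().apply(np.atleast_2d(X)-p['origin'])
    s=v[:,:2]/v[:,2:];s=s*(1+p['k1']*(s**2).sum(1,keepdims=True))
    return s*[p['fx'],p['fy']]+[p['cx'],p['cy']]
def atz(c,px,z):
    f=lambda a:(proj(c,[a[0],a[1],z])-px).ravel()
    return least_squares(f,[.55,0]).x
def tri(a,b):
    r=least_squares(lambda X:np.r_[(proj('scene',X)-a).ravel(),(proj('top',X)-b).ravel()],[.55,0,.1]);return r.x,np.sqrt((r.fun**2).mean())
E
python3 - <<'E'
from h import *
np.set_printoptions(precision=4,suppress=True)
for c in P: capture(c)
S={'scoop':((344,192),(276,211)),'scoop_grip':((344,176),(273,210)),'scoop_lip':((322,193),(287,224)),'funnel_mouth':((259,227),(390,207)),'tube_floor':((264,261),(384,213)),'shutter_pivot':((280,251),(384,195)),'shutter_post':((306,225),(356,183))}
H=dict(scoop=0,scoop_grip=.09,scoop_lip=.0135,funnel_mouth=.176,tube_floor=.013,shutter_pivot=.112,shutter_post=.154)
for l,(s,t) in S.items():
    g=[]
    for c,q in(('scene',s),('top',t)):
        d=mark_of(l,c);b=min(d,key=lambda d:np.hypot(*(np.array(d['at'])-q)));g.append(np.array(b['at']))
    print(l,g[0],g[1],'z',H[l],'scene',atz('scene',g[0],H[l]),'top',atz('top',g[1],H[l]),*tri(*g))
ims=[cv2.resize(capture(c)[y:y+h,x:x+w,::-1],(w*4,h*4),interpolation=cv2.INTER_CUBIC) for c,x,y,w,h in(('top',240,160,190,90),)]
cv2.imwrite('pics/t1.png',ims[0])
im=capture('scene');cv2.imwrite('pics/s1.png',cv2.resize(im[160:310,220:400,::-1],None,fx=4,fy=4,interpolation=cv2.INTER_CUBIC))
E
```

```text
scoop [343.1 197.4] [276.1 210.9] z 0 scene [0.4932 0.1603] top [0.4959 0.1597] [0.495  0.1589 0.0025] 0.171755911702127
scoop_grip [343.1 176.2] [273.1 206.2] z 0.09 scene [0.4882 0.1584] top [0.5013 0.1593] [0.4962 0.1548 0.0985] 1.2084229875452308
scoop_lip [320.3 195. ] [288.8 225.2] z 0.0135 scene [0.4393 0.1133] top [0.4467 0.1171] [0.4433 0.1141 0.0161] 0.8874123377604107
funnel_mouth [261.  224.5] [391.  208.5] z 0.176 scene [ 0.4789 -0.1889] top [ 0.4775 -0.1925] [ 0.4788 -0.1909  0.1776] 0.4610434475403539
tube_floor [264.9 263.5] [381.4 213.7] z 0.013 scene [ 0.4799 -0.1877] top [ 0.478  -0.1864] [ 0.4784 -0.1865  0.0106] 0.051622637400383135
shutter_pivot [281.8 250.5] [383.9 192.1] z 0.112 scene [ 0.539  -0.1819] top [ 0.5351 -0.183 ] [ 0.5369 -0.1819  0.1102] 0.45694800336720165
shutter_post [303.6 221.6] [353.4 182.5] z 0.154 scene [ 0.5439 -0.0996] top [ 0.5598 -0.0875] [ 0.551  -0.0948  0.156 ] 2.5278798890513126
```

View pics/t1.png

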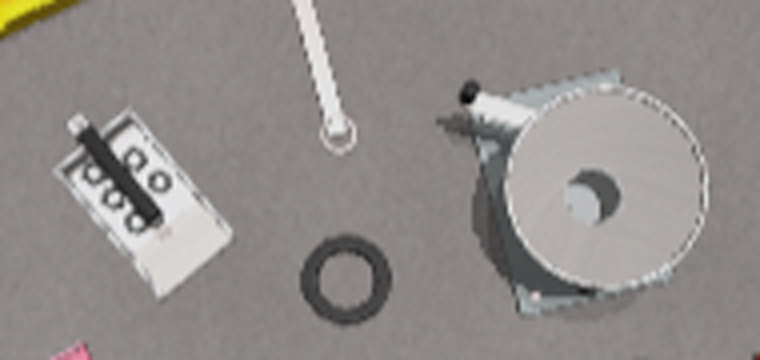

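View pics/s1.png

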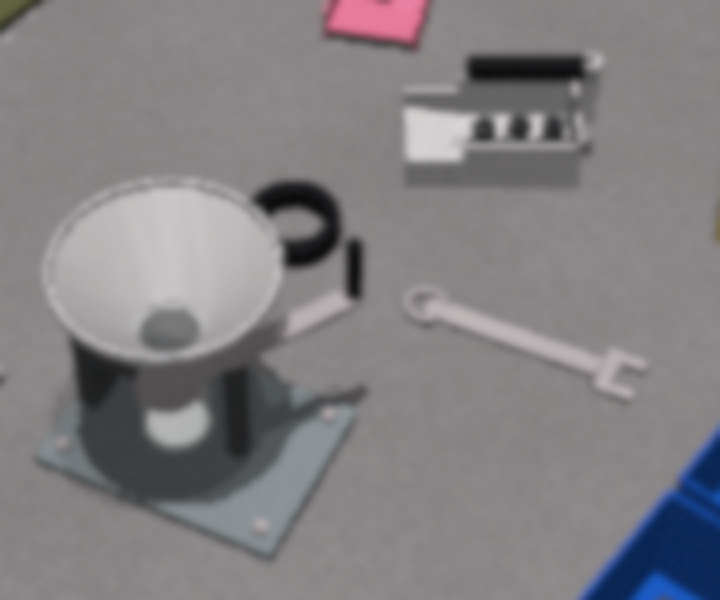

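Views show: handle top from (261,192) to (279.5,214) in the top image, front lip corners (298,219)/(280,234.5), post tip at (357,183), rim centre (391.7,206.9); shutter open, arm sticking out to upper left.

Run:
```python
from h import *
np.set_printoptions(precision=4,suppress=True)
a=atz('top',(279.5,214),.095);b=atz('top',(263,194),.095);print('handle',a,b,'len',np.hypot(*(b-a)),'yaw +x',np.degrees(np.arctan2(*(b-a)[::-1])))
s=[atz('scene',(x/4+220,y/4+160),.09) for x,y in((468,68),(585,67))];print('handle scene',*s,np.degrees(np.arctan2(*(s[1]-s[0])[::-1])))
l=[atz('top',q,.03) for q in((298,219),(280,234.5))];print('lipcorner',*l,np.hypot(*(l[1]-l[0])),'normal yaw',np.degrees(np.arctan2(*(l[0]-l[1])[::-1]))-90)
print('post top',atz('top',(357,183),.167),'post scene',atz('scene',(355/4+220,240/4+160),.167))
print('rim',atz('top',(391.75,206.9),.176))
print('tape',atz('top',((346)/4+240,290/4+160),.011))
print('wrench ring',atz('top',(325,193.5),0))
o=get_obs();print(o['t'],R.from_rotvec(o['tcp_rot']).as_matrix())
```

```text
handle [0.4761 0.1391] [0.5396 0.1899] len 0.08128272598647786 yaw +x 38.662553580684936
handle scene [0.476  0.1441] [0.5434 0.2001] 39.7370858145497
lipcorner [0.4649 0.0858] [0.4161 0.1445] 0.07631891249898831 normal yaw -140.23774877650732
post top [ 0.556 -0.097] post scene [ 0.5578 -0.0959]
rim [ 0.4821 -0.1949]
tape [ 0.4205 -0.0054]
wrench ring [ 0.5506 -0.0034]
1.8 [[ 0.2481  0.9687 -0.    ]
 [ 0.9687 -0.2481  0.0001]
 [ 0.0001 -0.     -1.    ]]
```

Call:
drive_tool(
  delta_pos=[
    [0.242,-0.305,0],
    [0.242,-0.305,0],
    [0.242,-0.305,0],
    [0.242,-0.305,0],
    [0.242,-0.305,0],
    [0.242,-0.305,0],
    [0.242,-0.305,0],
    [0.242,-0.305,0],
  ],
  angular=[
    [0,0,-0.875],
    [0,0,-0.875],
    [0,0,-0.875],
    [0,0,-0.875],
    [0,0,-0.875],
    [0,0,-0.875],
    [0,0,-0.875],
    [0,0,-0.875],
  ],
  fingers=[-1,-1,-1,-1,-1,-1,-1,-1],
)

```text
t: 2.8
position: [0.2721, 0.458, 0.2534]
tcp_rot: [-3.01, -0.901, -0.0]
contact_force: [0.6, -0.3, -0.5]
gripper_width: 0.0852
```

Call:
drive_tool(
  delta_pos=[
    [0.242,-0.305,0],
    [0.242,-0.305,0],
    [0.242,-0.305,0],
    [0.242,-0.305,0],
    [0.242,-0.305,0],
    [0.242,-0.305,0],
    [0.242,-0.305,0],
    [0.242,-0.305,0],
  ],
  angular=[
    [0,0,-0.875],
    [0,0,-0.875],
    [0,0,-0.875],
    [0,0,-0.875],
    [0,0,-0.875],
    [0,0,-0.875],
    [0,0,-0.875],
    [0,0,-0.875],
  ],
  fingers=[-1,-1,-1,-1,-1,-1,-1,-1],
)

```text
t: 3.8
position: [0.3884, 0.3115, 0.2533]
tcp_rot: [-3.132, 0.239, -0.0]
contact_force: [-0.1, 0.6, 0.0]
gripper_width: 0.0854
```

Call:
drive_tool(
  delta_pos=[
    [0.242,-0.305,0],
    [0.242,-0.305,0],
    [0.242,-0.305,0],
    [0.242,-0.305,0],
    [0.242,-0.305,-0.3],
    [0.242,-0.305,-0.4],
    [0.242,-0.305,-0.5],
    [0.242,-0.305,-0.3],
  ],
  angular=[
    [0,0,-0.875],
    [0,0,-0.875],
    [0,0,-0.875],
    [0,0,-0.875],
    [0,0,-0.875],
    [0,0,-0.875],
    [0,0,-0.875],
    [0,0,-0.875],
  ],
  fingers=[-1,-1,-1,-1,-1,-1,-1,-1],
)

```text
t: 4.8
position: [0.504, 0.1649, 0.1619]
tcp_rot: [2.838, -1.345, -0.001]
contact_force: [0.9, 0.5, -0.1]
gripper_width: 0.0853
```

Run:
```python
from h import *
np.set_printoptions(precision=4,suppress=True)
o=get_obs();M=R.from_rotvec(o['tcp_rot']).as_matrix();q=o['q'];print('q',q,o['position']);print(M)
def fk(q,s,L):
    T=np.eye(3);p=np.zeros(3);k=0
    p=p+[0,0,L[0]]
    for i in range(7):
        ax=[0,0,s[i]] if i%2==0 else [0,s[i],0]
        T=T@R.from_rotvec(np.array(ax)*q[i]).as_matrix()
        if i in(1,3,5): p=p+T@[0,0,L[(i+1)//2]]
    return T,p
q0=np.array([-1.286,.689,-.195,1.565,.157,.902,-.215]);p0=[.155,.605,.2525]
import itertools
for s in itertools.product((1,-1),repeat=4):
    ss=[-1,1,s[0],1,s[1],1,s[2]]
    f=lambda L:np.r_[fk(q,ss,L)[1]-o['position'],fk(q0,ss,L)[1]-p0]
    r=least_squares(f,[.3,.4,.4,.2]);
    if s[3]==1: print(ss,np.abs(r.fun).max(),r.x,fk(q,ss,r.x)[0][:,2])
im=capture('scene');cv2.imwrite('pics/s2.png',cv2.resize(im[80:220,260:440,::-1],None,fx=4,fy=4,interpolation=cv2.INTER_CUBIC))
```

```text
q [-0.576   0.7271  0.2894  1.9506 -0.3917  0.5196 -0.8975] [0.504  0.1649 0.1619]
[[ 0.6333 -0.7739 -0.0013]
 [-0.7739 -0.6333 -0.0006]
 [-0.0003  0.0014 -1.    ]]
[-1, 1, 1, 1, 1, 1, 1] 0.06737327942102184 [100.9859   1.1826  -0.2944 101.896 ] [-0.0011 -0.0009 -1.    ]
[-1, 1, 1, 1, 1, 1, -1] 0.06737327942102184 [100.9859   1.1826  -0.2944 101.896 ] [-0.0011 -0.0009 -1.    ]
[-1, 1, 1, 1, -1, 1, 1] 0.04380181437204238 [-0.4155  0.4844  0.3725 -0.5606] [-0.2668  0.2598 -0.9281]
[-1, 1, 1, 1, -1, 1, -1] 0.04380181437204238 [-0.4155  0.4844  0.3725 -0.5606] [-0.2668  0.2598 -0.9281]
[-1, 1, -1, 1, 1, 1, 1] 0.05208826831544179 [0.0592 0.5694 0.339  0.0341] [ 0.1289 -0.3494 -0.9281]
[-1, 1, -1, 1, 1, 1, -1] 0.05208826831544179 [0.0592 0.5694 0.339  0.0341] [ 0.1289 -0.3494 -0.9281]
[-1, 1, -1, 1, -1, 1, 1] 0.048325468136458785 [-19.738    0.4897   0.4143 -19.8815] [-0.0013 -0.0006 -1.    ]
[-1, 1, -1, 1, -1, 1, -1] 0.048325468136458785 [-19.738    0.4897   0.4143 -19.8815] [-0.0013 -0.0006 -1.    ]
```

View pics/s2.png

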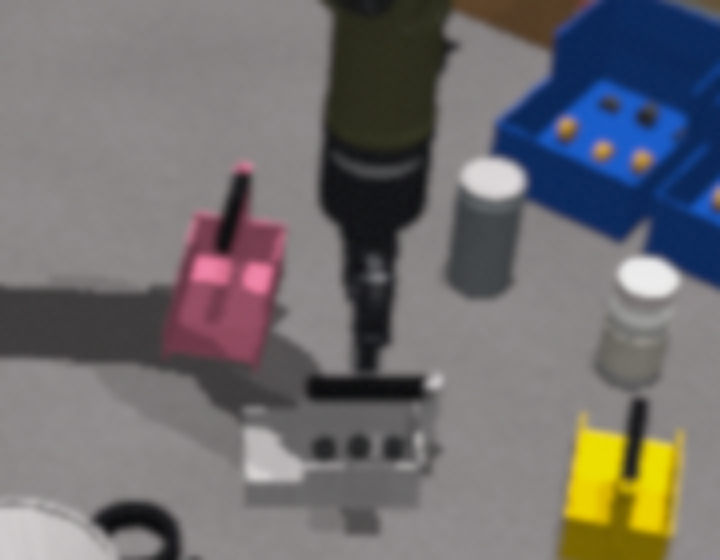

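The picture shows the gripper above the handle, aligned with it. Descending and gripping.

Call:
drive_tool(
  delta_pos=[
    [0,0.01,-0.4],
    [0,0.01,-0.4],
    [0,0,-0.25],
    [0,0,-0.1],
    [0,0,0],
    [0,0,0],
    [0,0,0],
    [0,0,0],
  ],
  angular=[
    [0,0,0],
    [0,0,0],
    [0,0,0],
    [0,0,0],
    [0,0,0],
    [0,0,0],
    [0,0,0],
    [0,0,0],
  ],
  fingers=[-1,-1,-1,-1,1,1,1,1],
)

```text
t: 5.85
position: [0.5039, 0.1675, 0.0948]
tcp_rot: [-2.842, 1.337, -0.001]
contact_force: [1.9, 0.2, -2.4]
gripper_width: 0.0128
```

Call:
drive_tool(
  delta_pos=[
    [0,0,0],
    [0,0,0],
    [0,0,0.15],
    [0,0,0.3],
    [0,0,0.4],
    [0,0,0.4],
    [0,0,0.4],
    [0,0,0.4],
  ],
  angular=[
    [0,0,0],
    [0,0,0],
    [0,0,0],
    [0,0,0],
    [0,0,0],
    [0,0,0],
    [0,0,0],
    [0,0,0],
  ],
  fingers=[1,1,1,1,1,1,1,1],
)

```text
t: 6.85
position: [0.5026, 0.1674, 0.2179]
tcp_rot: [2.842, -1.336, -0.002]
contact_force: [0.4, 0.2, -4.1]
gripper_width: 0.0129
```

```bash
cat > fk.py <<'E'
from h import *
D=[([-1.286,.689,-.195,1.565,.157,.902,-.215],[.155,.605,.2525]),([-.576,.7271,.2894,1.9506,-.3917,.5196,-.8975],[.504,.1649,.1619])]
S=[-1,1,-1,1,-1,1,-1]
def fk(q,L):
    T=np.eye(3);p=np.array([0,0,L[0]])
    off={1:[L[4],0,L[1]],3:[L[5],0,L[2]],5:[L[6],0,L[3]]}
    for i in range(7):
        ax=[0,0,S[i]] if i%2==0 else [0,S[i],0]
        T=T@R.from_rotvec(np.array(ax)*q[i]).as_matrix()
        if i in off:p=p+T@off[i]
    return T,p
E
python3 - <<'E'
from fk import *
np.set_printoptions(precision=4,suppress=True)
o=get_obs();D.append((list(o['q']),list(o['position'])));print(o['q'])
g=np.array([.33,.4,.4,.2,0,0,0])
r=least_squares(lambda L:np.r_[np.concatenate([fk(q,L)[1]-p for q,p in D]),1e-4*(L-g)],g)
print(r.x,np.abs(r.fun).max()); T=fk(o['q'],r.x)[0];print(T,R.from_rotvec(o['tcp_rot']).as_matrix())
L=r.x
lo=np.array([-3.01,-.46,-1.47,.13,-1,.04,-2.66]);hi=np.array([3.01,2.08,1.51,2.56,4.14,2.09,2.66])
for th in(35,50):
  for az in range(180,361,15):
    a=np.radians(az);f=np.array([np.cos(a),np.sin(a),0]);y=np.array([np.sin(a),-np.cos(a),0])# scoop y: x_s=-f, y=z x x_s
    t=np.radians(th);zs=np.cos(t)*np.array([0,0,1])+np.sin(t)*f
    W=np.c_[-y,np.cross(-zs,-y),-zs] # tool x = -scoop y
    p=np.array([.48,-.191,.31])
    best=None
    for sg in(1,-1):
      Wm=W*[sg,sg,1]
      for k in range(4):
        x0=np.clip(np.array(o['q'])+np.random.default_rng(k).normal(0,.4*k,7)+[.9,0,0,0,0,0,0],lo+.01,hi-.01)
        s=least_squares(lambda q:np.r_[10*(fk(q,L)[1]-p),(R.from_matrix(fk(q,L)[0].T@Wm)).as_rotvec()*1.,.002*(q-x0)],x0,bounds=(lo+.03,hi-.03))
        if best is None or s.cost<best[0]:best=(s.cost,sg,s.x)
    print(th,az,'%.5f'%best[0],best[1],best[2])
E
```

```text
[-0.6225  0.6431  0.3542  1.9065 -0.349   0.6542 -0.9323]
[-41.897    1.0551   0.5258 -41.5875  -0.3531   0.1978   0.0253] 0.04861622727956201
[[-0.6379  0.7701 -0.0018]
 [ 0.7701  0.6379 -0.0005]
 [ 0.0008 -0.0018 -1.    ]] [[ 0.6379 -0.7701 -0.0018]
 [-0.7701 -0.6379 -0.0005]
 [-0.0008  0.0018 -1.    ]]Traceback (most recent call last):
  File "<stdin>", line 20, in <module>
    return func(*args, **kwargs)
    raise ValueError("Initial guess is outside of provided bounds")
ValueError: Initial guess is outside of provided bounds
```

```bash
cat > fit.py <<'E'
from h import *
S=[-1,1,-1,1,-1,1,-1]
D=[([-1.286,.689,-.195,1.565,.157,.902,-.215],[.155,.605,.2525]),([-.576,.7271,.2894,1.9506,-.3917,.5196,-.8975],[.504,.1649,.1619]),([-0.6225,0.6431,0.3542,1.9065,-0.349,0.6542,-0.9323],[.5026,.1674,.2179])]
def fk(q,L):
    T=np.eye(3);p=np.array([0,0,L[0]]);off={1:L[1:4],3:L[4:7],5:L[7:10]}
    for i in range(7):
        T=T@R.from_rotvec(np.array([0,0,S[i]*q[i]] if i%2==0 else [0,S[i]*q[i],0])).as_matrix()
        if i in off:p=p+T@off[i]
    return T@np.diag([-1,-1,1]),p
g=np.array([.35,0,0,.4,0,0,.4,0,0,.25])
r=least_squares(lambda L:np.r_[np.concatenate([fk(q,L)[1]-p for q,p in D]),.01*(L-g)],g);L=r.x
E
python3 - <<'E'
from fit import *
np.set_printoptions(precision=3,suppress=True)
print(L,np.abs(r.fun[:9]).max())
lo=np.array([-3.01,-.46,-1.47,.13,-1,.04,-2.66]);hi=np.array([3.01,2.08,1.51,2.56,4.14,2.09,2.66])
q0=np.array(D[2][0])
for th in(0,50):
  for az in range(180,361,30):
    a=np.radians(az);f=np.array([np.cos(a),np.sin(a),0]);y=np.array([np.sin(a),-np.cos(a),0])
    t=np.radians(th);zs=np.array([0,0,np.cos(t)])+np.sin(t)*f
    W=np.c_[-y,np.cross(-zs,-y),-zs];p=np.array([.48,-.191,.31])
    x0=np.clip(q0+[.7,0,0,0,0,0,0],lo+.05,hi-.05)
    s=least_squares(lambda q:np.r_[10*(fk(q,L)[1]-p),R.from_matrix(fk(q,L)[0].T@W).as_rotvec(),.002*(q-x0)],x0,bounds=(lo+.03,hi-.03))
    print(th,az,'%.5f'%s.cost,s.x)
E
```

```text
[ 0.326  0.015 -0.007  0.53  -0.016 -0.036  0.334 -0.005 -0.003  0.273] 0.0003693054731966072
0 180 0.00000 [ 0.025  0.502  0.423  1.836 -0.264  0.859 -0.995]
0 210 0.00000 [ 0.121  0.479  0.266  1.837 -0.163  0.846 -0.581]
0 240 0.00000 [ 0.216  0.466  0.115  1.837 -0.069  0.842 -0.159]
0 270 0.00000 [ 0.311  0.46  -0.033  1.837  0.019  0.845  0.269]
0 300 0.00001 [ 0.406  0.46  -0.179  1.835  0.105  0.855  0.7  ]
0 330 0.00001 [ 0.501  0.467 -0.325  1.833  0.189  0.871  1.133]
0 360 0.24202 [-0.257  0.99   1.48   1.767 -0.97   1.517 -2.63 ]
50 180 0.03677 [ 1.053  0.442 -0.798  2.227 -0.97   0.07  -0.159]
50 210 0.00001 [ 1.41   0.741 -1.245  2.207 -0.095  0.082 -0.475]
50 240 0.00001 [ 0.922  0.621 -0.373  1.903 -0.851  0.944  0.702]
50 270 0.00001 [ 0.852  0.754 -0.426  1.59  -0.484  1.326  0.704]
50 300 0.00001 [ 0.707  0.86  -0.439  1.333 -0.228  1.68   0.871]
50 330 0.00002 [ 0.543  0.913 -0.435  1.199  0.033  1.913  1.159]
50 360 0.37088 [-0.179  1.385  1.48   1.179 -0.381  2.06  -2.63 ]
```

Call:
drive_tool(
  delta_pos=[
    [-0.023,-0.12,0.23],
    [-0.023,-0.2,0.23],
    [-0.023,-0.26,0.23],
    [-0.023,-0.26,0.23],
    [-0.023,-0.26,0.23],
    [-0.023,-0.26,0.23],
    [-0.023,-0.26,0.23],
    [-0.023,-0.26,0.23],
  ],
  angular=[
    [0,0,0.525],
    [0,0,0.525],
    [0,0,0.525],
    [0,0,0.525],
    [0,0,0.525],
    [0,0,0.525],
    [0,0,0.525],
    [0,0,0.525],
  ],
  fingers=[1,1,1,1,1,1,1,1],
)

```text
t: 7.85
position: [0.4913, 0.054, 0.3278]
tcp_rot: [3.066, -0.682, -0.003]
contact_force: [1.0, -0.5, -4.5]
gripper_width: 0.013
```

Call:
drive_tool(
  delta_pos=[
    [-0.023,-0.26,0],
    [-0.023,-0.26,0],
    [-0.023,-0.26,0],
    [-0.023,-0.26,0],
    [-0.023,-0.26,0],
    [-0.023,-0.26,0],
    [-0.023,-0.26,0],
    [-0.023,-0.2,0],
  ],
  angular=[
    [0,0,0.525],
    [0,0,0.525],
    [0,0,0.525],
    [0,0,0.525],
    [0,0,0.525],
    [0,0,0.525],
    [0,0,0.525],
    [0,0,0.525],
  ],
  fingers=[1,1,1,1,1,1,1,1],
)

```text
t: 8.85
position: [0.4802, -0.0672, 0.3273]
tcp_rot: [3.141, 0.002, -0.004]
contact_force: [0.2, -0.1, -3.3]
gripper_width: 0.013
```

Run:
```python
from h import *
o=get_obs();print(o['t'],o['position'],o['q']);print(R.from_rotvec(o['tcp_rot']).as_matrix().round(3))
im=capture('scene');cv2.imwrite('pics/s3.png',cv2.resize(im[110:310,190:390,::-1],None,fx=3,fy=3,interpolation=cv2.INTER_CUBIC))
for l in('scoop_lip','funnel_mouth'):print(l,[(round(d['conf'],2),d['at']) for d in mark_of(l,'scene')])
```

```text
8.85 [ 0.48018284 -0.06723474  0.32732078] [-0.06664046  0.41068134  0.16335391  1.88314711 -0.0854819   0.8567915
  0.14109953]
[[ 1.     0.002 -0.002]
 [ 0.002 -1.    -0.   ]
 [-0.002  0.    -1.   ]]
scoop_lip [(0.71, [312.6, 166.6]), (0.68, [415.6, 190.1]), (0.67, [265.7, 262.1]), (0.61, [270.2, 192.5])]
funnel_mouth [(0.72, [260.4, 224.9]), (0.71, [354.9, 244.0])]
```

View pics/s3.png

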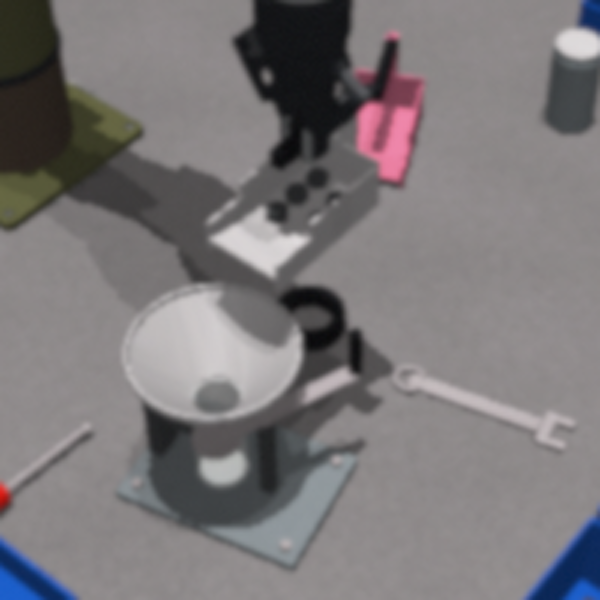

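The scoop is upright over the near side of the funnel, its nuts still at the back, lip at about (270,193). Now tipping slowly.

Call:
drive_tool(
  delta_pos=[
    [0,-0.172,-0.094],
    [0,-0.172,-0.094],
    [0,-0.172,-0.094],
    [0,-0.172,-0.094],
    [0,-0.172,-0.094],
    [0,-0.063,0.022],
    [0,-0.063,0.022],
    [0,-0.063,0.022],
  ],
  angular=[
    [0.667,0,0],
    [0.667,0,0],
    [0.667,0,0],
    [0.667,0,0],
    [0.667,0,0],
    [0.333,0,0],
    [0.333,0,0],
    [0.333,0,0],
  ],
  fingers=[1,1,1,1,1,1,1,1],
)

```text
t: 10.0
position: [0.4818, -0.1288, 0.304]
tcp_rot: [-2.686, -0.003, -0.001]
contact_force: [-0.5, -0.5, -4.5]
gripper_width: 0.013
```

Call:
drive_tool(
  delta_pos=[
    [0,-0.032,0.011],
    [0,-0.032,0.011],
    [0,-0.032,0.011],
    [0,-0.032,0.011],
    [0,-0.033,0.006],
    [0,-0.033,0.006],
    [0,-0.033,0.006],
    [0,-0.033,0.006],
  ],
  angular=[
    [0.167,0,0],
    [0.167,0,0],
    [0.167,0,0],
    [0.167,0,0],
    [0.167,0,0],
    [0.167,0,0],
    [0.167,0,0],
    [0.167,0,0],
  ],
  fingers=[1,1,1,1,1,1,1,1],
)

```text
t: 11.0
position: [0.4815, -0.1452, 0.3076]
tcp_rot: [-2.547, -0.001, -0.0]
contact_force: [-0.1, 0.7, -3.1]
gripper_width: 0.013
```

```bash
cat > look.py <<'E'
import sys
from h import *
n,x,y,w,h,k=sys.argv[1],*map(int,sys.argv[2:7])
o=get_obs();print(o['t'],o['position'].round(4),o['q'].round(2),'tilt',np.degrees(np.arccos(-R.from_rotvec(o['tcp_rot']).as_matrix()[2,2])).round(1))
im=capture('scene');cv2.imwrite(f'pics/{n}.png',cv2.resize(im[y:y+h,x:x+w,::-1],None,fx=k,fy=k,interpolation=cv2.INTER_CUBIC))
d=mark_of('nut0','scene');print('nuts',[(round(a['conf'],2),[round(float(v)) for v in a['at']]) for a in d if 220<a['at'][0]<330 and 150<a['at'][1]<300])
E
python3 look.py s4 210 130 130 150 4
```

```text
11.0 [ 0.4815 -0.1452  0.3076] [ 0.56  0.62 -0.09  1.71 -0.52  1.16  0.77] tilt 34.1
nuts [(0.58, [254, 215]), (0.44, [265, 208]), (0.42, [271, 215])]
```

View pics/s4.png

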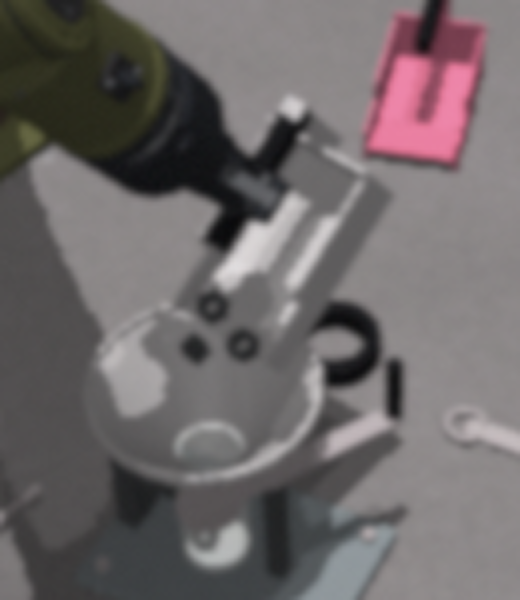

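At 34° the nuts are sliding over the lip (three near (257,213)) and at least one is in the tube at (262,265). Continuing.

Call:
drive_tool(
  delta_pos=[
    [0,-0.033,0.005],
    [0,-0.033,0.005],
    [0,-0.033,0.005],
    [0,-0.033,0.005],
    [0,-0.033,0],
    [0,-0.033,0],
    [0,-0.033,0],
    [0,-0.033,0],
  ],
  angular=[
    [0.167,0,0],
    [0.167,0,0],
    [0.167,0,0],
    [0.167,0,0],
    [0.167,0,0],
    [0.167,0,0],
    [0.167,0,0],
    [0.167,0,0],
  ],
  fingers=[1,1,1,1,1,1,1,1],
)

```text
t: 12.1
position: [0.4815, -0.1611, 0.3087]
tcp_rot: [-2.407, -0.001, -0.0]
contact_force: [-0.8, -0.1, -3.3]
gripper_width: 0.0129
```

Call:
drive_tool(
  delta_pos=[
    [0,-0.033,0],
    [0,-0.033,0],
    [0,-0.033,0],
    [0,-0.033,0],
    [0,-0.033,0],
    [0,-0.033,0],
    [0,0,0],
    [0,0,0],
  ],
  angular=[
    [0.167,0,0],
    [0.167,0,0],
    [0.167,0,0],
    [0.167,0,0],
    [0.167,0,0],
    [0.167,0,0],
    [0,0,0],
    [0,0,0],
  ],
  fingers=[1,1,1,1,1,1,1,1],
)

```text
t: 13.1
position: [0.4815, -0.1727, 0.3088]
tcp_rot: [-2.303, -0.001, -0.0]
contact_force: [0.7, 0.5, -3.2]
gripper_width: 0.013
```

```bash
python3 look.py s5 210 130 130 150 4
```

```text
13.1 [ 0.4815 -0.1727  0.3088] [ 0.7   0.75 -0.14  1.6  -0.59  1.36  0.87] tilt 48.1
nuts []
```

View pics/s5.png

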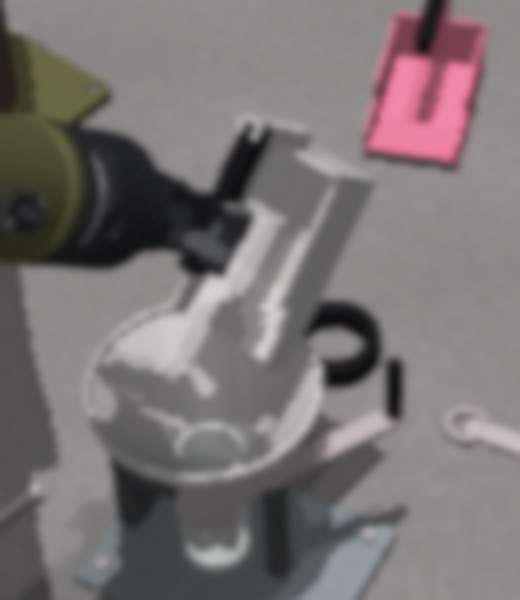

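At 48° the scoop tray and the funnel cone look empty, and the held weight has dropped by about 1 N. Taking the scoop back to where it stood.

Call:
drive_tool(
  delta_pos=[
    [0,0.15,0.15],
    [0,0.3,0.1],
    [0,0.333,0],
    [0,0.333,0],
    [0,0.333,0],
    [0,0.333,0],
    [0,0.333,0],
    [0,0.333,0],
  ],
  angular=[
    [-1,0,0],
    [-1,0,0],
    [-1,0,0],
    [-1,0,0],
    [-1,0,0],
    [-1,0,0],
    [-1,0,0],
    [-1,0,0],
  ],
  fingers=[1,1,1,1,1,1,1,1],
)

```text
t: 14.2
position: [0.4807, -0.0244, 0.3241]
tcp_rot: [3.141, 0.001, -0.001]
contact_force: [0.6, -0.2, -3.1]
gripper_width: 0.0131
```

Call:
drive_tool(
  delta_pos=[
    [0.042,0.36,0],
    [0.042,0.36,0],
    [0.042,0.36,0],
    [0.042,0.36,0],
    [0.042,0.36,0],
    [0.042,0.36,0],
    [0.042,0.36,-0.3],
    [0.042,0.36,-0.4],
  ],
  angular=[
    [0,0,-1],
    [0,0,-1],
    [0,0,-1],
    [0,0,-1],
    [0,0,-1],
    [0,0,-1],
    [0,0,-1],
    [0,0,-1],
  ],
  fingers=[1,1,1,1,1,1,1,1],
)

```text
t: 15.2
position: [0.501, 0.1487, 0.2817]
tcp_rot: [-2.866, 1.28, 0.002]
contact_force: [-0.1, -0.5, -3.5]
gripper_width: 0.0132
```

```bash
python3 look.py s6 210 190 130 120 5
python3 - <<'E'
from h import *
o=get_obs();print(o['position'],R.from_rotvec(o['tcp_rot']).as_matrix().round(3))
capture('top')
for c in('scene','top'):
  for l in('shutter_post','shutter_pivot'):print(c,l,[(round(d['conf'],2),d['at'],atz(c,d['at'],.154 if 'post' in l else .112).round(4)) for d in mark_of(l,c)])
E
```

```text
15.2 [0.501  0.1487 0.2817] [-0.6   0.54  0.36  1.86 -0.26  0.79 -0.95] tilt 0.2
nuts []
[0.49888662 0.15081887 0.27936592] [[ 0.673 -0.74  -0.006]
 [-0.74  -0.673  0.002]
 [-0.006  0.003 -1.   ]]
scene shutter_post [(0.82, [309.9, 224.8], array([ 0.5633, -0.0979])), (0.28, [378.4, 147.6], array([0.5342, 0.2682]))]
scene shutter_pivot [(0.75, [279.2, 248.3], array([ 0.5292, -0.1807])), (0.34, [344.0, 157.4], array([0.4544, 0.2077]))]
top shutter_post [(0.62, [354.8, 181.7], array([ 0.5622, -0.0917]))]
top shutter_pivot [(0.63, [385.9, 197.8], array([ 0.5173, -0.1885]))]
```

View pics/s6.png

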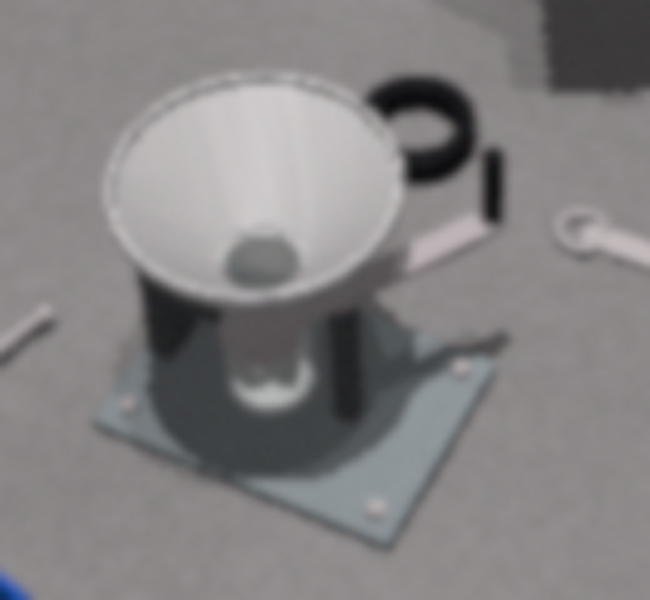

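The funnel cone is empty and the screws, tape and wrench are unmoved. There is something dark at the tube bottom around (263,265). Setting the scoop down.

Call:
drive_tool(
  delta_pos=[
    [0.03,0.1,-0.5],
    [0.03,0.1,-0.5],
    [0,0.08,-0.5],
    [0,0,-0.5],
    [0,0,-0.5],
    [0,0,-0.3],
    [0,0,-0.12],
    [0,0,-0.05],
  ],
  angular=[
    [0.03,0,-0.2],
    [0,-0.06,-0.2],
    [0,0,0],
    [0,0,0],
    [0,0,0],
    [0,0,0],
    [0,0,0],
    [0,0,0],
  ],
  fingers=[1,1,1,1,1,1,1,1],
)

```text
t: 16.55
position: [0.506, 0.1634, 0.1041]
tcp_rot: [-2.836, 1.335, -0.009]
contact_force: [0.2, 0.4, -2.5]
gripper_width: 0.0127
```

Run:
```python
from h import *
o=get_obs();print(o['position'],o['contact_force'],R.from_rotvec(o['tcp_rot']).as_matrix().round(3))
im=capture('top');print(o['position']);cv2.imwrite('pics/t2.png',cv2.resize(im[160:250,330:440,::-1],None,fx=6,fy=6,interpolation=cv2.INTER_CUBIC))
```

```text
[0.50596218 0.1633657  0.10405189] [ 0.16029638  0.35977167 -2.52125255] [[ 0.637 -0.771  0.008]
 [-0.771 -0.637  0.004]
 [ 0.002 -0.009 -1.   ]]
[0.50596218 0.1633657  0.10405189]
```

View pics/t2.png

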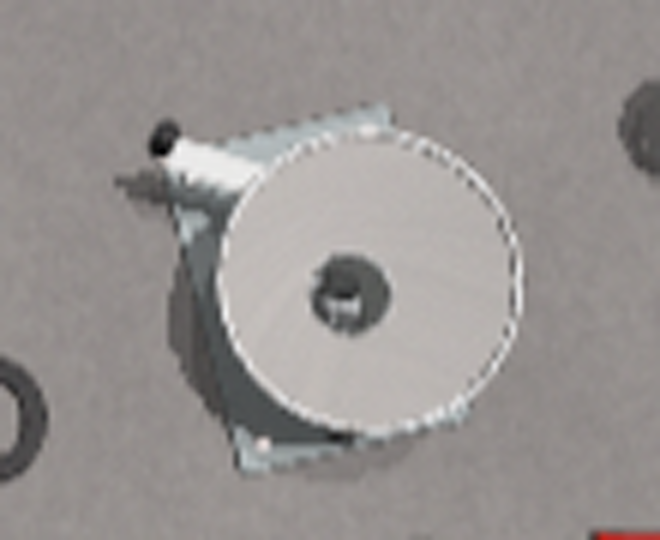

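The top view shows dark nuts within the tube mouth at (387,208), and the cone is empty. The scoop is about 8 mm above the bench; lowering and releasing it.

Call:
drive_tool(
  delta_pos=[
    [0,0,-0.06],
    [0,0,-0.05],
    [0,0,-0.03],
    [0,0,0],
  ],
  angular=[
    [-0.038,0.076,0],
    [0,0,0],
    [0,0,0],
    [0,0,0],
  ],
  fingers=[1,1,1,1],
)

```text
t: 17.1
position: [0.5051, 0.1637, 0.0951]
tcp_rot: [2.842, -1.336, -0.001]
contact_force: [0.1, -0.7, -2.9]
gripper_width: 0.0129
```

Call:
drive_tool(
  delta_pos=[
    [0,0,-0.02],
    [0,0,-0.01],
  ],
  angular=[
    [0,0,0],
    [0,0,0],
  ],
  fingers=[1,1],
)

```text
t: 17.35
position: [0.5053, 0.1635, 0.0947]
tcp_rot: [2.843, -1.337, -0.001]
contact_force: [-3.4, -1.5, 14.8]
gripper_width: 0.013
```

Call:
drive_tool(
  delta_pos=[
    [0,0,0.01],
    [0,0,0],
    [0,0,0],
    [0,0,0],
    [0,0,0.2],
    [0,0,0.5],
    [0,0,0.6],
    [0,0,0.6],
  ],
  angular=[
    [0,0,0],
    [0,0,0],
    [0,0,0],
    [0,0,0],
    [0,0,0],
    [0,0,0],
    [0,0,0],
    [0,0,0],
  ],
  fingers=[-1,-1,-1,-1,-1,-1,-1,-1],
)

```text
t: 18.35
position: [0.5051, 0.1636, 0.2098]
tcp_rot: [2.842, -1.337, -0.001]
contact_force: [1.4, 1.3, -1.0]
gripper_width: 0.0853
```

Call:
drive_tool(
  delta_pos=[
    [0.11,-0.54,0.1],
    [0.11,-0.54,0.1],
    [0.11,-0.54,0.1],
    [0.11,-0.54,0],
    [0.11,-0.54,0],
    [0.11,-0.54,0],
    [0.11,-0.54,0],
    [0.11,-0.54,0],
  ],
  angular=[
    [0,0,0.56],
    [0,0,0.56],
    [0,0,0.56],
    [0,0,0.56],
    [0,0,0.56],
    [0,0,0.56],
    [0,0,0.56],
    [0,0,0.56],
  ],
  fingers=[-0.6,-0.6,-0.6,-0.6,-0.6,-0.6,-0.6,-0.6],
)

```text
t: 19.35
position: [0.5581, -0.0967, 0.2268]
tcp_rot: [3.075, -0.637, 0.0]
contact_force: [0.3, 0.3, -0.5]
gripper_width: 0.0681
```

```bash
python3 look.py s7 220 120 180 150 4
python3 - <<'E'
from h import *
capture('top');o=get_obs();print(o['gripper_width'],o['position'],R.from_rotvec(o['tcp_rot']).as_matrix().round(3)[:,0])
print('scoop',[(round(d['conf'],2),d['at'],atz('top',d['at'],0).round(4)) for d in mark_of('scoop','top')])
E
```

```text
19.35 [ 0.5581 -0.0967  0.2268] [ 0.01  0.65  0.14  1.79 -0.13  0.72 -0.2 ] tilt 0.1
nuts []
0.06857418271227678 [ 0.55791196 -0.098152    0.22668052] [ 0.915 -0.403  0.001]
scoop [(0.84, [247.4, 267.4], array([0.3127, 0.2548])), (0.77, [247.7, 154.5], array([0.6888, 0.254 ])), (0.72, [277.3, 210.1], array([0.4984, 0.1557]))]
```

View pics/s7.png

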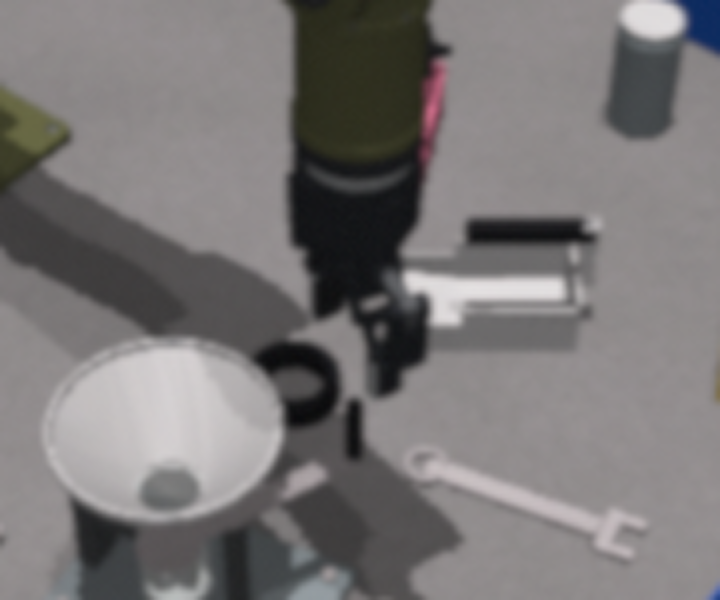

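The scoop stands upright and empty; the post's top at (308,220) lies between and below the fingers.

Call:
drive_tool(
  delta_pos=[
    [0,0.02,-0.3],
    [0,0,-0.3],
    [0,0,-0.3],
    [0,0,-0.2],
    [0,0,0],
    [0,0,0],
    [0,0,0],
  ],
  angular=[
    [0,0,0],
    [0,0,0],
    [0,0,0],
    [0,0,0],
    [0,0,0],
    [0,0,0],
    [0,0,0],
  ],
  fingers=[-0.6,-0.6,-0.6,-0.6,0.3,0.3,0.3],
)

```text
t: 20.42
position: [0.5585, -0.0943, 0.1606]
tcp_rot: [3.075, -0.639, 0.001]
contact_force: [-0.2, -0.6, 0.4]
gripper_width: 0.0302
```

Call:
drive_tool(
  delta_pos=[
    [0.12,-0.052,0],
    [0.115,-0.063,0],
    [0.11,-0.073,0],
    [0.102,-0.082,0],
    [0.095,-0.09,0],
    [0.085,-0.098,0],
    [0.078,-0.105,0],
    [0.068,-0.112,0],
  ],
  angular=[
    [0,0,-0.833],
    [0,0,-0.833],
    [0,0,-0.833],
    [0,0,-0.833],
    [0,0,-0.833],
    [0,0,-0.833],
    [0,0,-0.833],
    [0,0,-0.833],
  ],
  fingers=[0.3,0.3,0.3,0.3,0.3,0.3,0.3,0.3],
)

```text
t: 21.42
position: [0.6044, -0.1309, 0.1601]
tcp_rot: [-2.668, 1.651, 0.008]
contact_force: [-0.2, 5.8, 1.0]
gripper_width: 0.03
```

Call:
drive_tool(
  delta_pos=[
    [0.057,-0.118,0],
    [0.048,-0.122,0],
    [0.037,-0.125,0],
  ],
  angular=[
    [0,0,-0.833],
    [0,0,-0.833],
    [0,0,-0.833],
  ],
  fingers=[0.3,0.3,0.3],
)

```text
t: 21.8
position: [0.6145, -0.152, 0.1602]
tcp_rot: [-2.429, 1.983, 0.006]
contact_force: [2.4, 7.1, 0.4]
gripper_width: 0.0297
```

Call:
drive_tool(
  delta_pos=[
    [0.02,-0.1,0],
    [0.01,-0.06,0],
  ],
  angular=[
    [0,0,-0.4],
    [0,0,0],
  ],
  fingers=[0.3,0.3],
)

```text
t: 22.05
position: [0.6165, -0.1621, 0.1602]
tcp_rot: [-2.39, 2.031, 0.005]
contact_force: [1.2, 6.8, 0.6]
gripper_width: 0.0298
```

Call:
drive_tool(
  delta_pos=[
    [0.01,-0.07,0],
    [0,-0.07,0],
  ],
  angular=[
    [0,0,0],
    [0,0,0],
  ],
  fingers=[0.3,0.3],
)

```text
t: 22.3
position: [0.617, -0.1705, 0.1602]
tcp_rot: [-2.39, 2.031, 0.005]
contact_force: [2.4, 6.2, -0.5]
gripper_width: 0.0301
```

Call:
drive_tool(
  delta_pos=[
    [0,-0.06,0],
    [0,-0.06,0],
  ],
  angular=[
    [0,0,0],
    [0,0,0],
  ],
  fingers=[0.3,0.3],
)

```text
t: 22.55
position: [0.6171, -0.1721, 0.1599]
tcp_rot: [-2.389, 2.024, 0.016]
contact_force: [2.3, 18.2, 5.3]
gripper_width: 0.0299
```

Call:
drive_tool(
  delta_pos=[
    [0,-0.05,0],
    [0,-0.02,0],
  ],
  angular=[
    [0,0,0],
    [0,0,0],
  ],
  fingers=[0.3,0.3],
)

```text
t: 22.8
position: [0.6171, -0.1723, 0.1597]
tcp_rot: [-2.389, 2.018, 0.023]
contact_force: [0.9, 21.9, 6.8]
gripper_width: 0.0295
```

The rigid stop has been felt (22 N, no more motion). Backing off.

Call:
drive_tool(
  delta_pos=[
    [0,0.1,0],
    [0,0,0],
  ],
  angular=[
    [0,0,0],
    [0,0,0],
  ],
  fingers=[0.3,0.3],
)

```text
t: 23.05
position: [0.617, -0.1719, 0.16]
tcp_rot: [-2.39, 2.026, 0.012]
contact_force: [1.3, 11.5, 2.5]
gripper_width: 0.0302
```

Call:
drive_tool(
  delta_pos=[
    [0,0.1,0],
    [0,0.07,0],
    [0,0,0],
  ],
  angular=[
    [0,0,0],
    [0,0,0],
    [0,0,0],
  ],
  fingers=[0.3,0.3,0.3],
)

```text
t: 23.42
position: [0.6152, -0.1703, 0.1602]
tcp_rot: [2.39, -2.037, -0.0]
contact_force: [-0.1, -0.8, -0.3]
gripper_width: 0.0297
```

Call:
drive_tool(
  delta_pos=[
    [0,0.1,0],
    [0,0,0],
    [0,0,0],
    [0,0,0],
    [0,0,0.3],
    [0,0,0.5],
    [0,0,0.6],
    [0,0,0.6],
  ],
  angular=[
    [0,0,0],
    [0,0,0],
    [0,0,0],
    [0,0,0],
    [0,0,0],
    [0,0,0],
    [0,0,0],
    [0,0,0],
  ],
  fingers=[0.3,-0.5,-0.5,-0.5,-0.5,-0.5,-0.5,-0.5],
)

```text
t: 24.42
position: [0.6154, -0.1642, 0.2825]
tcp_rot: [2.391, -2.038, 0.001]
contact_force: [0.6, 0.2, -0.5]
gripper_width: 0.0641
```

Call:
drive_tool(
  delta_pos=[
    [0,0.6,0.3],
    [0,0.8,0],
    [0,0.8,0],
    [0,0.8,0],
    [0,0.8,0],
    [0,0.6,0],
    [0,0,0],
    [0,0,0],
  ],
  angular=[
    [0,0,0],
    [0,0,0],
    [0,0,0],
    [0,0,0],
    [0,0,0],
    [0,0,0],
    [0,0,0],
    [0,0,0],
  ],
  fingers=[-0.5,-0.5,-0.5,-0.5,-0.5,-0.5,-0.5,-0.5],
)

```text
t: 25.42
position: [0.6155, 0.0987, 0.2989]
tcp_rot: [2.39, -2.038, 0.001]
contact_force: [-0.8, -0.4, 0.5]
gripper_width: 0.064
```

Run:
```python
from h import *
o=get_obs();print(o['t'],o['position'],o['contact_force'])
a=capture('top');b=capture('scene')
A=cv2.resize(a[150:260,230:470],None,fx=3,fy=3,interpolation=cv2.INTER_CUBIC);B=cv2.resize(b[190:280,180:420],None,fx=3,fy=3,interpolation=cv2.INTER_CUBIC)
cv2.imwrite('pics/f.png',np.vstack([A,B])[:600,:,::-1])
for c in('scene','top'):print(c,[(round(d['conf'],2),d['at'],atz(c,d['at'],.154).round(4)) for d in mark_of('shutter_post',c)],'pivot',[(round(d['conf'],2),atz(c,d['at'],.112).round(4)) for d in mark_of('shutter_pivot',c)])
print([(round(d['conf'],2),[round(float(v)) for v in d['at']]) for d in mark_of('nut0','scene') if d['at'][0]<380])
```

```text
25.425 [0.61550382 0.09871267 0.29892904] [-0.7615293  -0.4068053   0.53028899]
scene [(0.7, [309.8, 249.6], array([ 0.6129, -0.1609])), (0.63, [415.0, 172.3], array([0.6738, 0.2437]))] pivot [(0.73, array([ 0.5325, -0.1817])), (0.58, array([ 0.6707, -0.0556])), (0.52, array([ 0.6341, -0.4396]))]
top [(0.67, [375.5, 158.9], array([ 0.63  , -0.1558]))] pivot [(0.83, array([ 0.532 , -0.1835]))]
[]
```

View pics/f.png

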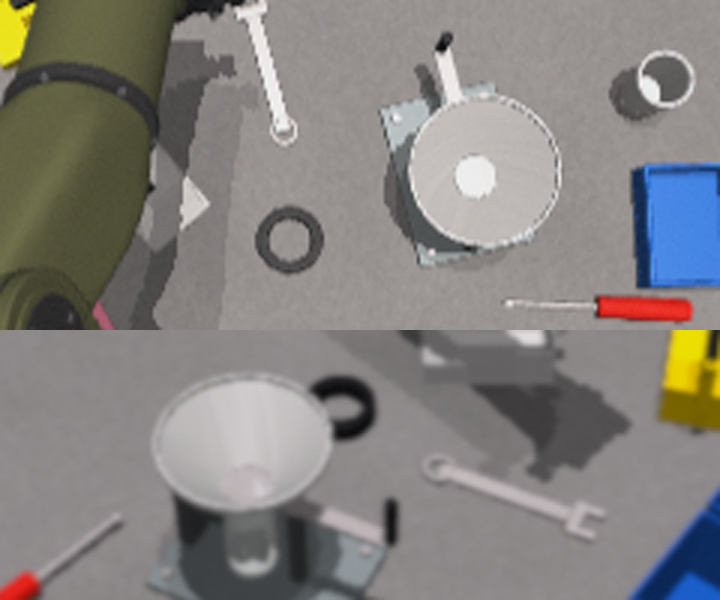

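The plate fills the neck (top image, about (388,208)), the lever lies along the station's x axis, and there are no nuts on the bench or in the cone. Handing in.

```bash
python3 -c "from rig import *; print(job_done())"
```

```text
the job is handed in; nothing more can be done
None
```

I picked the grey scoop up by its handle and tipped it slowly over the funnel to 48°. I then stood it back where it had been and pushed the shutter lever shut, finishing at about 25 s of the 72 s allowed.

**Nuts:** The scoop is empty, and the weight in the gripper fell by about 1 N, roughly what five nuts weigh. Nuts showed in the tube before the shutter closed, and I saw none on the bench, in the funnel or on the shutter plate. I could not count all five inside the tube, because the nut detector found nothing through its wall.

**Scoop:** It stood upright and empty in the view taken after I released it. Its measured origin was within about 5 mm of where it started. I set it down with about 15 N of contact force.

**Shutter:** I felt the rigid stop at 22 N. The plate fills the funnel's neck in the last picture. The two cameras disagreed by about 17 mm on the post's final position; the scene camera's reading matched the shut position I had worked out to about 3 mm.

**Station and other things:** I saw no sign of the scoop touching the station while pouring. The tape, wrench, screwdriver, cup and tray looked unmoved in the last picture. The can was last seen before the shutter was closed, and the jar only before the scoop was lifted.

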